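# Clamp the glued compact in the upright vise

## Robot

A 7-joint arm with a two-finger parallel gripper is mounted at the origin on the work surface. World frame = base frame: x ahead of the robot, y to its left, z up, the work surface at z = 0. Lengths are in m, angles in rad, forces in N, time in s.
With the tool pointing down it reaches from about 0.4 to 0.875 m from the base axis. Payload 4.4 kg.
Tool frame: the origin (TCP) lies at the very end of the fingers, on their centre line; the grasp point (between the pads) lies bot.grip_point_offset behind it (bot.grip_point_offset is the distance from the TCP to the grasp point, in m); z points along the fingers, y is the line along which they close (so a half turn about z gives the same grasp; the last joint's range is limited). The gripper opens to 85 mm and grips with 20 to 120 N. Pads are 22 mm wide; open, the fingers measure 114 mm over their backs; the gripper's body (76 mm by 85 mm) begins 54 mm behind the grasp point. The pads swing forward as they close: fully open they stand 13 mm farther back than shut.
Start: joints at [-1.355, 0.628, 0.038, 1.517, -0.027, 0.996, -0.02], TCP at [0.181, 0.624, 0.231] pointing down, gripper open.
Joint ranges: [-3.06, 3.06], [-0.37, 2.12], [-1.25, 1.32], [0.18, 2.47], [-1.1, 4.24], [0.23, 1.98], [-2.94, 2.94]. Speed limits (rad/s): [2.57, 2.57, 3.14, 3.14, 3.14, 3.14, 3.14].

## Interface

Orientations are given as a unit quaternion [x, y, z, w].
In Python, from cell import bot, eyes gives the robot as it stands. Calls block until the motion is done:
- bot.movep(position, orientation): joint-space move of the TCP to a pose.
- bot.movel(position, vel=0.15, orientation=None, until_force=None): straight line of the TCP; orientation=None keeps the orientation; vel is the mean speed in m/s. With until_force (N) it stops when the force on the tool has changed by that much, and returns True; else False.
- bot.goto_joints(angles): joint-space move.
- bot.command_gripper(opening, f_grip=None): finger opening in m; f_grip is the grip in N (None keeps the last); returns when the fingers have stopped.
- bot.pause(seconds).
- bot.inverse_kinematics(position, orientation): joint angles nearest the present ones, or None.
- eyes.capture(name): name is "scene" or "top"; returns a dict with "image" (384x512x3 uint8, blue, green, red), "z_map" (384x512 float32, m along the optical axis (not along the pixel's ray), 0 where there is no reading), "fovy" (degrees; the focal length in pixels is half the picture's height over the tangent of half this angle, whatever the lens; pixels are square), "cx", "cy" (the principal point, pixels), "R" (3x3) and "t" (3): a world point X has camera coordinates R X + t. Camera axes: x right, y down, z forward; pixel columns grow to the right and rows downward; lengths in m; the calibration is good to about 2 mm. A picture is of the moment at which its call begins.
A pose or a line that the arm cannot do raises bot.PlanningError and nothing moves.
- bot.hand_in(): hands the job in; it is judged then, once.
Readings, each from a call of its own:
- bot.current_t(): time.
- bot.current_joint_pos(): joint angles.
- bot.current_qd(): joint speeds.
- bot.current_joint_efforts(): joint torques, N m.
- bot.current_position(): TCP position.
- bot.current_ee_rot(): TCP orientation.
- bot.current_wrist_force(): force on the tool from outside, world axes, zero at the start.
- bot.current_torque(): the same for the moment, N m.
- bot.current_finger_gap(): finger opening in m.
- bot.current_finger_force(): force on a finger pad.
Only numpy, scipy, OpenCV 4.12 (cv2) and the standard library are available. Lean on these libraries where they do the work, as an engineer would, in place of code of your own. Each camera call takes 0.05 s, during which the arm holds its last target. There are 200 camera calls.

## Task

The bronze compact has just been glued and must set under light pressure: fit the loose four-spoke handle down over the square top of the little vise's screw, then turn it clockwise (seen from above) until the jaw has come down on the compact and the jaw's yellow spring neck is pressed in about half way. Do not force it further than that, leave the handle seated on the screw, and do not shift or upset the bottles, jar and lipstick standing around.

Things in the scene. Friction and masses are not known exactly. Their poses are not given: they have to be found in the camera images.
- vise: Grey upright screw vise fixed to the table, left or right. Origin: underside of its base on the screw's axis, z up. Base plate x -80 to 55, y -50 to 50 mm, 12 mm thick. Column x -75 to -49 mm; arm 42 mm wide from the column to x +22 mm, 90 to 112 mm high, with a brass washer (radius 17) up to 116 mm. Mouth opens to +x.
- shaft_seat (a point): On the screw's vertical axis, top of its round collar (26 mm diameter) where the handle's hub comes to rest, 124 mm above the table. Turns with the screw; its x, y axes are square to the flats of the shaft above it: a 12 mm square, 20 mm long, then a 9 mm square tip 4 mm long.
- screw (a joint): Screw angle, rad; grows turning clockwise seen from above, lowering the jaw 24 mm per turn (3.8 mm per rad). The screw itself does not sink. Friction 0.1 N m; stays where left, also under load. At 0 the jaw's face is 53 mm above the table, 23 mm above the compact; it touches at about 6.0. Starts at 0 to 2.2.
- jaw_face (a point): Centre of the underside of the round black rubber jaw (44 mm diameter, 8 mm thick) under the arm; moves vertically on the screw's axis. A yellow neck (22 mm diameter) joins it to the dark steel ram above.
- jaw (a joint): How far the sprung jaw is pressed up into the ram, m: 0 free (9 mm of yellow neck showing), 0.009 fully pressed in (bottomed). Spring 2.5 N/mm. Half way is 0.0045, which is reached about 1.2 rad of the screw after touching.
- compact: Round bronze make-up compact, 72 mm diameter, 18 mm high, lying loose on the vise's base plate (12 mm above the table) under the jaw. Origin: centre of its underside.
- wheel: Loose handle lying flat on the table, 0.2 kg. Origin: centre of hub's underside, z up. Square aluminium hub 30 x 30 x 40 mm high, sides square to x and y, with a 13.5 mm square through bore parallel to them. Four steel spokes (8 mm diameter, centreline 10 mm above the underside) along +-x, +-y, ending in 16 mm red balls centred 58 mm from the axis. Grip the hub above the spokes.
- spray: Tall straight brown setting-spray bottle with a copper band, 40 mm diameter, 210 mm high, standing loose close beside the vise. Origin: centre of its underside. Taller than the seated handle.
- foundation: Foundation bottle with a black cap, 32 mm diameter, 110 mm high, standing loose beside the vise. Origin: centre of its underside.
- jar: White cream jar, 56 mm diameter, 45 mm high, standing loose beside the vise. Origin: centre of its underside.
- lipstick: Black and brass lipstick, 24 mm diameter, 67 mm high, standing loose about 0.1 m from where the handle lies. Origin: centre of its underside.
Mind the look-alikes: they are no part of the job. What is meant by the compact is not purple, and is the larger of those in its own colour.

How it is judged:
By the outcome, as a careful person would: the job done as asked, in the order asked, and still so for the second after the job is handed in, with the robot touching nothing.
It also fails if it takes over 72 s, if anything falls off the work surface, if the arm or the gripper's body presses on something with over 40 N, if the wrist force passes 120 N, or if a joint passes its speed limit or range.

## Working session

There is one attempt and no reset: what is moved stays moved. The work goes in short steps, each a Python script; the robot and the scene stay as the last script left them, time stands still between calls to the robot, and variables do not carry over. Pictures are saved under pics/ and viewed, at most 10 in all, crops included, and the job is handed in when it is done.

```bash
mkdir -p pics; ls; python3 - <<'E'
from cell import bot, eyes
import cv2,numpy as np,pickle
d={}
for n in("scene","top"):
    c=eyes.capture(n); d[n]=c; cv2.imwrite(f"pics/{n}0.png",c["image"]); print(n,c["fovy"],c["cx"],c["cy"],c["R"].round(3).tolist(),c["t"].round(3).tolist(),(c["z_map"]>0).mean())
pickle.dump(d,open("c0.pkl","wb"))
print(bot.current_t(),bot.current_position(),bot.current_ee_rot(),bot.grip_point_offset,bot.current_wrist_force())
E
```

```text
pics
scene 48.44041692988452 259.13289319283774 190.5815718214264 [[-0.795, 0.606, 0.02], [0.439, 0.598, -0.671], [-0.419, -0.525, -0.741]] [0.433, -0.166, 1.135] 0.9959716796875
top 45.64257058191417 256.12245153729333 186.09428366800807 [[0.005, -1.0, 0.015], [-0.984, -0.008, -0.177], [0.177, -0.013, -0.984]] [-0.027, 0.541, 1.026] 0.9959513346354166
0.1 [0.18057383 0.6238336  0.23050834] [ 1.40430089e-01  9.90090237e-01 -8.37267459e-04 -1.05542943e-04] 0.0187 [-0.05625335  0.37701254  0.60117357]
```

View pics/scene0.png

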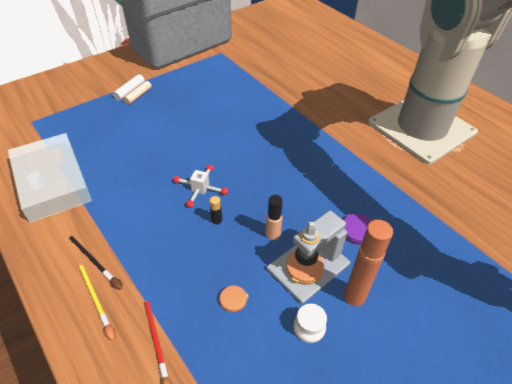

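View pics/top0.png

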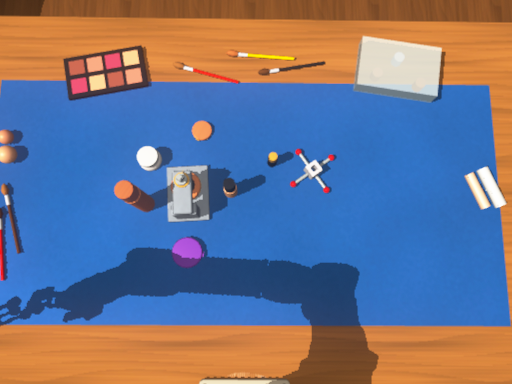

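The scene view shows the wheel at about (200,182), the vise screw at (311,235), the spray at (370,262), the jar at (311,322), the foundation at (275,217) and the lipstick at (216,210). In the top view the wheel is at (314,169) and the vise is at (185,190), with its mouth toward +x. The bronze compact is in the vise and the smaller orange one is a decoy.

```bash
cat > h.py <<'E'
import numpy as np, cv2
def f(c): return c["image"].shape[0]/2/np.tan(np.radians(c["fovy"])/2)
def ray(c,u,v):
    d=np.array([(u-c["cx"])/f(c),(v-c["cy"])/f(c),1.]); return -c["R"].T@c["t"], c["R"].T@d
def plane(c,u,v,z):
    o,d=ray(c,u,v); return o+d*(z-o[2])/d[2]
def tri(c1,p1,c2,p2):
    (a,d),(b,e)=ray(c1,*p1),ray(c2,*p2); d=d/np.linalg.norm(d);e=e/np.linalg.norm(e)
    s=np.linalg.lstsq(np.c_[d,-e],b-a,rcond=None)[0]; P,Q=a+d*s[0],b+e*s[1]
    return (P+Q)/2,np.linalg.norm(P-Q)
def proj(c,X):
    p=c["R"]@np.asarray(X)+c["t"]; return np.array([c["cx"]+f(c)*p[0]/p[2],c["cy"]+f(c)*p[1]/p[2]])
def blobs(m,amin=3):
    n,_,st,ce=cv2.connectedComponentsWithStats(m.astype(np.uint8)); return [(tuple(ce[i].round(2)),st[i].tolist()) for i in range(1,n) if st[i,4]>=amin]
def cloud(c):
    v,u=np.mgrid[:384,:512]; z=c["z_map"]; p=np.stack([(u-c["cx"])/f(c)*z,(v-c["cy"])/f(c)*z,z],-1)
    return (p-c["t"])@c["R"]
def crop(c,x0,y0,w,h,k): return cv2.resize(c["image"][y0:y0+h,x0:x0+w],None,fx=k,fy=k,interpolation=cv2.INTER_CUBIC)
E
python3 - <<'E'
import pickle; from h import *
d=pickle.load(open("c0.pkl","rb"))
W={"scene":(160,150,90,70),"top":(280,140,70,60)}
for n,c in d.items():
    x,y,w,h=W[n]; I=c["image"].astype(int); m=np.zeros(I.shape[:2],bool)
    m[y:y+h,x:x+w]=((I[...,2]>110)&(I[...,1]<70)&(I[...,0]<80))[y:y+h,x:x+w]
    for b in blobs(m): print(n,b, plane(c,*b[0],0.010).round(4))
    P=cloud(c)
    for nm,(x,y,w,h) in {"wheel":W[n]}.items():
        q=P[y:y+h,x:x+w].reshape(-1,3); s=q[(q[:,2]>.03)&(q[:,2]<.05)]; print("hubtop cloud",len(s),np.median(s,0).round(4),s.min(0).round(3),s.max(0).round(3))
a=crop(d["scene"],255,190,140,150,4); b=crop(d["top"],105,135,140,100,5)
cv2.imwrite("pics/s1.png",a); cv2.imwrite("pics/t1.png",b)
E
```

```text
scene ((np.float64(207.8), np.float64(166.8)), [207, 166, 3, 3, 5]) [ 0.5421 -0.2028  0.01  ]
scene ((np.float64(175.12), np.float64(179.88)), [173, 177, 5, 6, 17]) [ 0.6253 -0.211   0.01  ]
scene ((np.float64(223.16), np.float64(191.74)), [221, 189, 6, 6, 19]) [ 0.5574 -0.1158  0.01  ]
scene ((np.float64(188.32), np.float64(203.91)), [186, 201, 7, 6, 22]) [ 0.6384 -0.1311  0.01  ]
hubtop cloud 264 [ 0.5961 -0.1545  0.0398] [ 0.568 -0.182  0.03 ] [ 0.622 -0.051  0.05 ]
top ((np.float64(298.14), np.float64(151.29)), [296, 149, 6, 6, 21]) [ 0.6369 -0.1277  0.01  ]
top ((np.float64(331.09), np.float64(156.95)), [329, 155, 5, 5, 22]) [ 0.6233 -0.2092  0.01  ]
top ((np.float64(292.91), np.float64(183.57)), [291, 181, 5, 6, 23]) [ 0.5555 -0.114   0.01  ]
top ((np.float64(326.14), np.float64(189.33)), [324, 187, 5, 5, 21]) [ 0.5418 -0.1952  0.01  ]
hubtop cloud 144 [ 0.5878 -0.1621  0.0401] [ 0.567 -0.181  0.03 ] [ 0.607 -0.141  0.045]
```

View pics/s1.png

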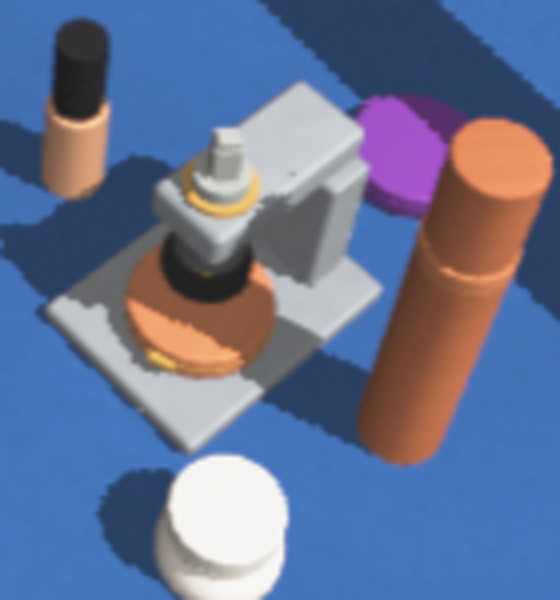

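View pics/t1.png

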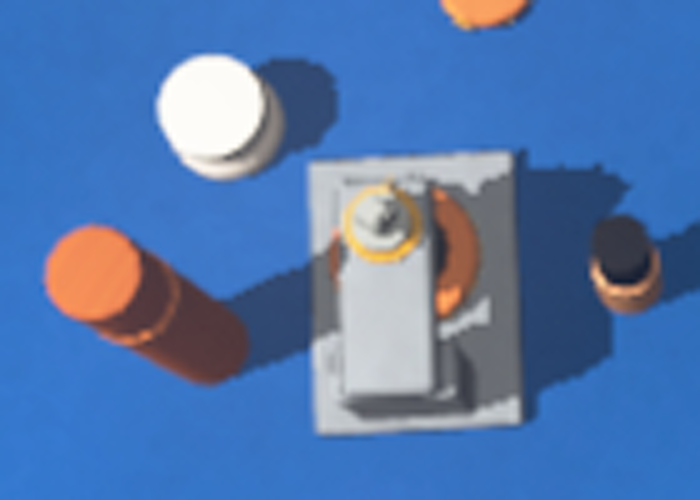

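The crops show the following:
- **Screw:** its square tip is near scene pixel (312,224) and top pixel (181,177).
- **Jaw:** black, with its front lower rim near scene (307,266), still above the compact.
- **Spray:** to the +y side of the vise.

Next I'll measure the axis, the shaft yaw and the obstacles.

```bash
python3 - <<'E'
import pickle; from h import *
d=pickle.load(open("c0.pkl","rb"))
W={"scene":(290,215,40,35),"top":(165,160,35,30)}
cen={};
for n,c in d.items():
    x,y,w,h=W[n]; hsv=cv2.cvtColor(c["image"],cv2.COLOR_BGR2HSV).astype(int)
    m=(hsv[...,0]>14)&(hsv[...,0]<35)&(hsv[...,1]>90); k=np.zeros_like(m);k[y:y+h,x:x+w]=m[y:y+h,x:x+w]
    v,u=np.nonzero(k)
    n_,lab,st,_=cv2.connectedComponentsWithStats(k.astype(np.uint8)); i=1+st[1:,4].argmax(); v,u=np.nonzero(lab==i)
    hull=cv2.convexHull(np.c_[u,v].astype(np.float32)); e=cv2.fitEllipse(hull); cen[n]=e[0]
    print(n,len(u),"washer ellipse",np.round(e[0],2),np.round(e[1],1),plane(c,*e[0],.116).round(4))
    P=cloud(c)
    q=P[y:y+h,x:x+w].reshape(-1,3)
    for lo,hi in((.120,.127),(.127,.142),(.142,.152)):
        s=q[(q[:,2]>lo)&(q[:,2]<hi)]; print(lo,len(s),s.mean(0).round(4),s.min(0).round(4),s.max(0).round(4))
    s=q[(q[:,2]>.128)&(q[:,2]<.152)]; print((s*1000).round(1).tolist())
print("tri washer",tri(d["scene"],cen["scene"],d["top"],cen["top"]))
c=d["top"]; I=c["image"]; P=cloud(c)
# base plate top
r=P[130:240,100:250]; 
s=r[(abs(r[...,2]-.012)<.004)]; print("plate",len(s),cv2.minAreaRect((s[:,:2]*1000).astype(np.float32)))
# arm top
m=(abs(P[...,2]-.112)<.004); m[:, :150]=0; m[:,220:]=0; s=P[m]; print("arm",cv2.minAreaRect((s[:,:2]*1000).astype(np.float32)))
for nm,(lo,hi,x,y,w,h) in dict(spray=(.2,.22,100,170,50,40),found=(.1,.12,215,170,30,35),jar=(.038,.052,130,140,40,40),lip=(.058,.075,260,145,25,25)).items():
    for n in ("top",):
        q=P[y:y+h,x:x+w].reshape(-1,3); s=q[(q[:,2]>lo)&(q[:,2]<hi)]; print(nm,len(s),((s.min(0)+s.max(0))/2).round(4),np.ptp(s,0).round(3))
E
```

```text
scene 79 washer ellipse [309.44 236.19] [14.4 19.4] [0.5445 0.1419 0.116 ]
0.12 107 [0.5461 0.144  0.1243] [0.5301 0.1283 0.12  ] [0.5561 0.1543 0.1268]
0.127 43 [0.5456 0.1443 0.1345] [0.5401 0.1338 0.1277] [0.5505 0.1492 0.1413]
0.142 52 [0.5439 0.142  0.1467] [0.5357 0.1331 0.1421] [0.5511 0.148  0.1511]
[[542.6, 135.9, 148.7], [540.6, 136.4, 147.7], [540.4, 138.4, 149.5], [538.0, 138.6, 147.9], [537.3, 140.2, 149.0], [544.0, 133.1, 144.0], [543.4, 134.8, 145.3], [543.9, 137.4, 148.4], [542.2, 138.1, 147.8], [540.8, 139.2, 147.9], [541.2, 141.6, 150.7], [538.5, 141.5, 148.6], [546.1, 135.3, 145.2], [543.5, 135.2, 143.1], [544.6, 138.4, 147.3], [545.0, 140.8, 150.1], [543.0, 141.4, 149.1], [542.8, 143.3, 150.9], [541.5, 144.4, 151.1], [535.7, 141.8, 143.9], [545.8, 135.4, 142.3], [546.5, 138.2, 145.7], [546.8, 140.6, 148.5], [545.8, 142.0, 149.1], [544.5, 143.0, 149.2], [543.0, 143.9, 149.0], [542.6, 145.7, 150.5], [540.8, 146.4, 149.9], [546.6, 136.4, 141.1], [546.7, 138.7, 143.6], [548.0, 142.0, 148.1], [546.8, 143.1, 148.3], [544.5, 143.4, 146.8], [544.0, 145.1, 148.2], [542.8, 
[... 2504 characters left out ...]
], [536.0, 140.7, 145.4], [536.6, 139.0, 142.5], [538.0, 138.0, 135.1], [536.8, 145.2, 129.8], [533.9, 140.6, 145.2], [535.0, 139.4, 139.3], [537.1, 138.9, 128.4], [534.1, 140.4, 132.5]]
tri washer (array([0.54345776, 0.14220514, 0.11518476]), np.float64(0.001895750829030155))
plate 1161 ((568.8900146484375, 161.489501953125), (291.68658447265625, 256.81982421875), 35.26543045043945)
arm ((515.3523559570312, 139.8259735107422), (96.33621215820312, 41.91569519042969), 2.209134578704834)
spray 307 [0.503  0.2409 0.2075] [0.037 0.037 0.015]
found 118 [0.5353 0.0377 0.1079] [0.026 0.026 0.015]
jar 337 [0.6117 0.2362 0.0453] [0.049 0.049 0.013]
lip 65 [ 0.6096 -0.0624  0.0647] [0.02  0.019 0.013]
```

```bash
python3 - <<'E'
import pickle; from h import *
d=pickle.load(open("c0.pkl","rb")); c=d["scene"]; P=cloud(c); ax=np.array([.5432,.1420])
q=P[215:250,290:330].reshape(-1,3); s=q[(q[:,2]>.128)&(q[:,2]<.143),:2]-ax
# shaft yaw: square of half-width 6 mm, least squares over points (support distance)
from scipy.optimize import least_squares
def res(p):
    a=p[0]; R=np.array([[np.cos(a),np.sin(a)],[-np.sin(a),np.cos(a)]]); r=(s-p[1:])@R.T; return (abs(r).max(1)-.006)*1e3
for a0 in(-.9,-.5,-.1,.3):
    o=least_squares(res,[a0,0,0],loss="soft_l1",x_scale=[.1,.001,.001]); print("yaw",np.degrees(o.x[0]).round(1),"ctr",(ax+o.x[1:]).round(4),"cost",o.cost.round(1))
# jaw: dark pixels
I=c["image"].astype(int); m=(I.max(2)<75); k=np.zeros_like(m);k[240:275,290:325]=m[240:275,290:325]
v,u=np.nonzero(k); p=P[v,u]; r=np.hypot(*(p[:,:2]-ax).T); g=(r<.027); 
print(len(p),g.sum(),"z",np.percentile(p[g,2],[0,2,5,25,50,75,95,100]).round(4))
cam=-c["R"].T@c["t"]; h=cam[:2]-ax; h/=np.linalg.norm(h)
for uu in range(299,316,2):
    vv=v[u==uu]; 
    if len(vv): print(uu,vv.min(),vv.max(),"| I",I[vv.max()-1:vv.max()+3,uu].max(1),P[vv.max(),uu].round(4), end=" ")
    print()
for z in(.0449,.0509): # predicted rim bottom of jaw underside, front point
    print(z,proj(c,[*(ax+.022*h),z]).round(1))
print("compact top front", proj(c,[*(ax),.030]).round(1))
for ang in (0.56,2.13): pass
E
```

```text
yaw -32.9 ctr [0.5421 0.1407] cost 6.0
yaw -32.9 ctr [0.5421 0.1407] cost 6.0
yaw -32.0 ctr [0.5421 0.1407] cost 6.1
yaw 57.1 ctr [0.5421 0.1407] cost 6.0
238 238 z [0.0514 0.0532 0.0544 0.0584 0.0596 0.0615 0.078  0.0821]
299 249 262 | I [ 34  50  96 131] [0.5635 0.1443 0.0541] 
301 251 263 | I [ 35  43  81 129] [0.5619 0.1481 0.054 ] 
303 253 264 | I [ 33  48 100 132] [0.5607 0.1521 0.0546] 
305 255 265 | I [ 38  67 128 138] [0.558  0.1549 0.0523] 
307 257 265 | I [ 35  59 128 136] [0.5553 0.1573 0.0528] 
309 257 265 | I [ 39  70 129 138] [0.5517 0.159  0.0514] 
311 256 264 | I [ 35  51 105 133] [0.5496 0.1614 0.056 ] 
313 254 263 | I [ 34  50 105 135] [0.5439 0.1609 0.0533] 
315 252 261 | I [ 36  46  78 108] [0.5413 0.1625 0.0597] 
0.0449 [304.2 268.2]
0.0509 [304.5 266.4]
compact top front [305.2 262.7]
```

Shaft yaw is about −32° (mod 90) and the jaw face is at about 51 mm, so the screw starts near 0.6 rad and needs about 6.6 rad of turning. I'll plan the wrist angles next.

```bash
cat >> h.py <<'E'
from scipy.spatial.transform import Rotation as Rot
def quat(deg):
    a=np.radians(deg); return Rot.from_matrix(np.array([[-np.sin(a),np.cos(a),0],[np.cos(a),np.sin(a),0],[0,0,-1]]).T).as_quat()
WH=np.array([.590,-.1625]); AX=np.array([.5427,.1415])
E
python3 - <<'E'
from cell import bot; from h import *
print(bot.current_joint_pos(),np.degrees(Rot.from_quat(bot.current_ee_rot()).as_matrix()[:2,1]))
for n,p in(("W",[*WH,.017]),("Wup",[*WH,.15]),("A",[*AX,.141]),("Aup",[*AX,.2])):
    for y in ((35.4,-54.6) if n[0]=="W" else (-32,58)):
        for s in (0,180):
            q=bot.inverse_kinematics(p,quat(y+s)); print(n,y+s,None if q is None else np.round(q,3))
E
```

```text
[-1.35479978  0.62921877  0.03844966  1.51825362 -0.02699013  0.99632611
 -0.01999688] [15.93262373 55.03588376]
W 35.4 [ 0.203  0.863  0.032  1.769 -0.05   0.511  0.886]
W 215.4 [-0.213  1.022  0.771  1.782 -1.     0.784 -1.434]
W -54.6 [ 0.013  0.896  0.349  1.775 -0.523  0.564 -0.264]
W 125.4 [ 0.415  0.881 -0.315  1.763  0.457  0.571  2.007]
Wup 35.4 [ 0.047  0.686  0.287  1.713 -0.258  0.78   1.075]
Wup 215.4 [-0.364  0.974  1.143  1.725 -0.982  1.131 -1.432]
Wup -54.6 [-0.142  0.752  0.62   1.718 -0.554  0.854 -0.228]
Wup 125.4 [ 0.3    0.67  -0.125  1.705  0.111  0.774  2.311]
A -32 [-0.611  0.669  0.482  1.867 -0.453  0.716 -0.428]
A 148 [-0.113  0.633 -0.295  1.852  0.272  0.696  2.019]
A 58 [-0.387  0.623  0.126  1.86  -0.119  0.666  0.821]
A 238 [-0.929  0.934  1.143  1.875 -1.002  1.051 -1.481]
Aup -32 [-0.654  0.594  0.545  1.815 -0.399  0.843 -0.473]
Aup 148 [-0.13   0.548 -0.265  1.8    0.188  0.818  2.096]
Aup 58 [-0.418  0.544  0.171  1.808 -0.123  0.8    0.827]
Aup 238 [-0.941  0.824  1.144  1.823 -0.854  1.089 -1.6  ]
```

```bash
python3 - <<'E'
from cell import bot,eyes; from h import *
bot.command_gripper(.06,40)
q=np.array(bot.inverse_kinematics([*WH,.25],quat(35.4))); q[6]+=np.pi/2; print(q.round(3)); bot.goto_joints(q)
p=bot.current_position(); y=np.degrees(np.arctan2(*Rot.from_quat(bot.current_ee_rot()).as_matrix()[[1,0],1])); print(p,y,bot.current_t())
if y%180>124 and y%180<127:
    bot.movel([*WH,.05],.15,quat(125.4)); print(bot.movel([*WH,.015],.05,until_force=8),bot.current_position())
    bot.command_gripper(.02,40); print("gap",bot.current_finger_gap(),bot.current_finger_force(),bot.current_wrist_force())
    bot.movel([*WH,.20],.15); print("gap",bot.current_finger_gap(),bot.current_joint_pos().round(3),bot.current_t())
E
```

```text
[-0.097  0.603  0.53   1.617 -0.344  1.016  2.728]
[ 0.5903134  -0.16154632  0.24989952] 125.47558224536442 3.5833
False [ 0.590133   -0.16266473  0.01510336]
gap 0.029460116289499023 40.6184121966362 [-0.10884148  0.97342508  3.97896034]
gap 0.029243650813124782 [-0.071  0.654  0.486  1.673 -0.369  0.909  2.749] 7.675
```

```bash
python3 - <<'E'
from cell import bot,eyes; from h import *
import pickle
bot.goto_joints([-0.418,0.544,0.171,1.808,-0.123,0.8,0.827+np.pi/2])
bot.pause(.3); bot.movel([*AX,.20],.1,quat(148)); bot.pause(.3)
p=bot.current_position(); y=np.degrees(np.arctan2(*Rot.from_quat(bot.current_ee_rot()).as_matrix()[[1,0],1])); print(p,y,bot.current_t(),bot.current_joint_pos().round(3))
d={}
for n in("scene","top"):
    c=eyes.capture(n); d[n]=c; cv2.imwrite(f"pics/{n}2.png",c["image"])
    I=c["image"].astype(int); m=(I[...,2]>100)&(I[...,1]<70)&(I[...,0]<80); u,v=proj(c,[*AX,.195]).astype(int); k=np.zeros_like(m); s=np.s_[v-60:v+60,u-60:u+60]; k[s]=m[s]
    for b in blobs(k): print(n,b[0],b[1][2:],plane(c,*b[0],p[2]-.015+.010).round(4))
pickle.dump(d,open("c2.pkl","wb"))
a=crop(d["scene"],240,140,140,140,4); b=crop(d["top"],120,130,120,140,4); cv2.imwrite("pics/g2.png",np.hstack([a[:,:400],b[:,:400]]))
E
```

```text
[0.54267237 0.14154731 0.19999949] 148.004408232683 9.7 [-0.418  0.544  0.171  1.808 -0.123  0.8    2.398]
scene (np.float64(349.51), np.float64(203.35)) [7, 9, 37] [0.4932 0.1696 0.195 ]
scene (np.float64(278.1), np.float64(207.39)) [8, 10, 51] [0.5923 0.1071 0.195 ]
scene (np.float64(320.48), np.float64(234.36)) [7, 10, 44] [0.574  0.1873 0.195 ]
scene (np.float64(367.27), np.float64(244.62)) [10, 21, 74] [0.5303 0.2433 0.195 ]
scene (np.float64(360.0), np.float64(254.5)) [1, 4, 4] [0.552  0.2491 0.195 ]
scene (np.float64(361.17), np.float64(262.57)) [5, 8, 23] [0.5609 0.2598 0.195 ]
top (np.float64(192.18), np.float64(148.7)) [7, 7, 33] [0.5921 0.1103 0.195 ]
top (np.float64(199.98), np.float64(187.33)) [7, 8, 42] [0.5117 0.0921 0.195 ]
top (np.float64(161.36), np.float64(196.5)) [4, 6, 22] [0.4923 0.1692 0.195 ]
```

View pics/g2.png

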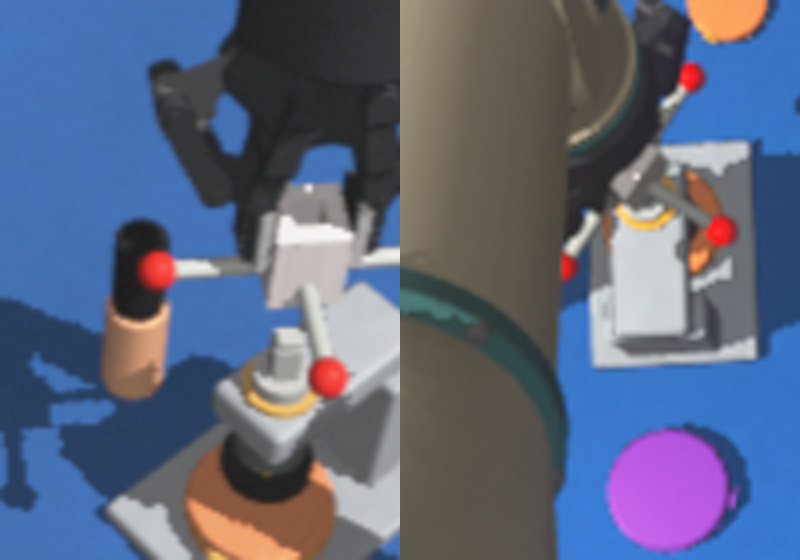

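In this view the held wheel sits over the screw: the hub is at crop (310,245), directly above the tip at (290,345). From the ball positions it is about 2 mm short in y, so I'll correct that and descend with a force guard.

```bash
python3 - <<'E'
from cell import bot,eyes; from h import *
T=np.array([.5430,.1432])
bot.movel([*T,.172],.06); F0=bot.current_wrist_force(); print(F0)
r=bot.movel([*T,.1385],.02,until_force=5); print(r,bot.current_position(),bot.current_wrist_force()-F0,bot.current_torque(),bot.current_t())
E
```

```text
[ 0.6759355   0.17144634 -2.30452341]
True [0.54295724 0.14320719 0.13939902] [-1.225077   -0.04900566  8.4255359 ] [-0.09999202  0.03173778 -0.00729458] 11.9333
```

```bash
cat >> h.py <<'E'
def yaw(bot): return np.degrees(np.arctan2(*Rot.from_quat(bot.current_ee_rot()).as_matrix()[[1,0],1]))
def turn(bot,deg,step=22):
    n=int(np.ceil(abs(deg)/step))
    for i in range(n):
        q=np.array(bot.current_joint_pos()) if i==0 else q; q[6]+=np.radians(deg/n); bot.goto_joints(q)
        F=bot.current_wrist_force(); M=bot.current_torque(); print(f"yaw {yaw(bot):.1f} F {np.round(F,1)} M {np.round(M,3)} t {bot.current_t():.2f}")
        if np.abs(F).max()>30: print("STOP"); break
E
python3 - <<'E'
from cell import bot,eyes; from h import *
bot.command_gripper(.05); bot.pause(.2); print(bot.current_wrist_force(),bot.current_torque())
bot.command_gripper(.02,40); print(bot.current_finger_gap(),bot.current_wrist_force(),bot.current_torque(),bot.current_position())
turn(bot,-66)
E
```

```text
[-1.05031082  0.1926955  -0.06065299] [ 0.02744443  0.01326783 -0.04381189]
0.029315618354530944 [0.04325369 0.31086597 1.85257355] [-0.02210159 -0.03503466 -0.03166297] [0.54198297 0.14287743 0.13835359]
yaw 126.2 F [ 3.6 -1.6 -2.2] M [-0.158 -0.704  0.061] t 13.23
yaw 104.2 F [ 5.9 -1.5 -2.1] M [-0.408 -1.089  0.049] t 13.69
yaw 82.1 F [ 5.1 -1.9 -4.3] M [-0.454 -1.098  0.055] t 14.15
```

```bash
python3 - <<'E'
from cell import bot,eyes; from h import *
turn(bot,-132,33)
p=bot.current_position(); print(p)
bot.command_gripper(.05); 
bot.movel([p[0],p[1],.2],.12); bot.pause(.1)
import pickle; d={}
for n in("scene","top"):
    c=eyes.capture(n); d[n]=c
pickle.dump(d,open("c3.pkl","wb"))
a=crop(d["scene"],240,170,140,140,4); b=crop(d["top"],120,130,120,140,4); cv2.imwrite("pics/g3.png",np.hstack([a[:,:400],b[:,:400]]))
print(bot.current_t(),bot.current_joint_pos().round(2))
E
```

```text
yaw 49.3 F [ 3.1 -1.7 -1.7] M [-0.523 -0.761  0.02 ] t 14.76
yaw 16.3 F [ 2.  -2.7 -0.9] M [-0.807 -0.57  -0.024] t 15.37
yaw -16.7 F [ 0.7 -5.5  1.3] M [-1.049 -0.181  0.019] t 15.97
yaw -49.7 F [-1.2 -4.6  2. ] M [-1.179  0.185  0.003] t 16.58
[0.54209072 0.14171566 0.13838314]
17.7833 [-0.42  0.54  0.17  1.81 -0.12  0.8  -1.06]
```

View pics/g3.png

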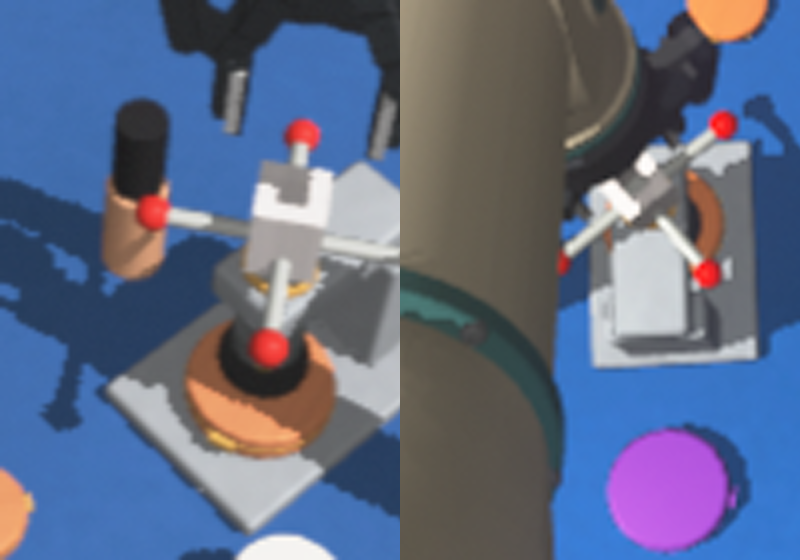

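The wheel sits on the screw with its hub at crop (290,235), right above the washer, and the jaw has come down toward the compact. I'll check the seat height and wheel yaw, then regrip.

```bash
python3 - <<'E'
import pickle; from h import *
d=pickle.load(open("c3.pkl","rb")); B={}
for n,c in d.items():
    I=c["image"].astype(int); m=(I[...,2]>100)&(I[...,1]<70)&(I[...,0]<80); u,v=proj(c,[*AX,.134]).astype(int); k=np.zeros_like(m); s=np.s_[v-50:v+50,u-55:u+50]; k[s]=m[s]
    B[n]=[b[0] for b in blobs(k,8)]
    for b in blobs(k,8): print(n,b[0],b[1][2:],plane(c,*b[0],.134).round(4))
for a in B["scene"]:
    for b in B["top"]:
        X,g=tri(d["scene"],a,d["top"],b)
        if g<.006 and np.linalg.norm(X[:2]-AX)<.08: print("tri",X.round(4),round(g,4))
P=cloud(d["scene"]); q=P.reshape(-1,3); s=q[(np.hypot(*(q[:,:2]-AX).T)<.02)&(q[:,2]>.15)&(q[:,2]<.18)]; print("hub top z",np.percentile(s[:,2],[50,80,95]).round(4))
E
```

```text
scene (np.float64(313.31), np.float64(202.62)) [6, 5, 16] [0.4989 0.0986 0.134 ]
scene (np.float64(276.71), np.float64(222.76)) [7, 10, 42] [0.5815 0.095  0.134 ]
scene (np.float64(344.86), np.float64(234.96)) [8, 9, 50] [0.5044 0.1846 0.134 ]
scene (np.float64(306.58), np.float64(257.03)) [11, 10, 65] [0.5866 0.179  0.134 ]
scene (np.float64(357.83), np.float64(272.5)) [7, 16, 52] [0.5404 0.2495 0.134 ]
top (np.float64(200.6), np.float64(160.73)) [6, 7, 30] [0.5814 0.0991 0.134 ]
top (np.float64(160.0), np.float64(195.47)) [4, 6, 17] [0.504  0.1842 0.134 ]
top (np.float64(196.74), np.float64(198.0)) [6, 7, 34] [0.4991 0.1052 0.134 ]
tri [0.5    0.1028 0.138 ] 0.0049
tri [0.5818 0.0977 0.1365] 0.0031
tri [0.504  0.1843 0.1334] 0.0001
tri [0.5186 0.1214 0.0021] 0.0018
hub top z [0.1639 0.1653 0.166 ]
```

```bash
python3 - <<'E'
from cell import bot,eyes; from h import *
q=np.array(bot.current_joint_pos()); q[6]+=np.pi; bot.goto_joints(q); print(yaw(bot))
T=[.5425,.1422]
bot.movel([*T,.2],.1,quat(130.3)); print(bot.movel([*T,.139],.08,until_force=8),bot.current_position())
bot.command_gripper(.02,40); print(bot.current_finger_gap(),bot.current_wrist_force(),yaw(bot))
turn(bot,-150,15)
import pickle
d={n:eyes.capture(n) for n in("scene","top")}; pickle.dump(d,open("c4.pkl","wb"))
cv2.imwrite("pics/g4.png",crop(d["scene"],270,200,80,75,8)); print(bot.current_position())
E
```

```text
130.1318767764985
False [0.54288857 0.14222881 0.13933675]
0.029355257623970392 [-0.59622575 -0.32343668  5.54408931] 130.30801530055916
yaw 115.5 F [-0.  -0.7  0.3] M [-0.063  0.042 -0.078] t 22.26
yaw 100.6 F [ 0.1  0.4 -0.1] M [-0.152  0.036 -0.087] t 22.62
yaw 85.6 F [ 0.1 -0.7  1.4] M [-0.275  0.029  0.019] t 22.98
yaw 70.6 F [ 0.5 -1.1  1.9] M [-0.375  0.041 -0.016] t 23.33
yaw 55.7 F [-1.2 -2.6  1.4] M [-0.56   0.081  0.005] t 23.69
yaw 40.6 F [-0.1 -3.1  2.6] M [-0.758  0.147  0.036] t 24.05
yaw 25.6 F [-1.4 -3.   2.8] M [-0.862  0.307 -0.033] t 24.41
yaw 10.7 F [-1.4 -3.7  3.4] M [-0.98   0.389 -0.014] t 24.77
yaw -4.3 F [-2.  -5.3  4.8] M [-1.131  0.487  0.014] t 25.12
yaw -19.3 F [-2.4 -4.8  4.1] M [-1.092  0.49   0.036] t 25.48
[0.54246172 0.14198857 0.13975357]
```

View pics/g4.png

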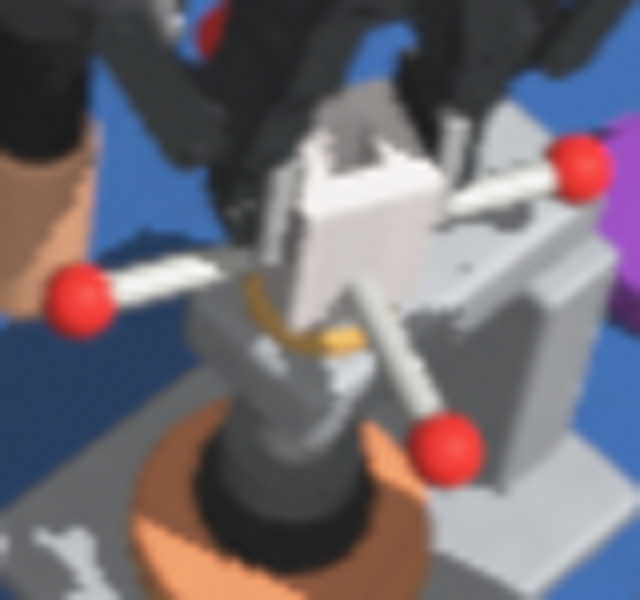

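The jaw rim looks to be on the compact, at crop (290,560). By angle bookkeeping, allowing about 7.7° of bore slack, the screw is at about 6.5 rad. I'll turn the remaining ~39°, release, and take pictures before and after.

```bash
python3 - <<'E'
from cell import bot,eyes; from h import *
turn(bot,-38.5,13)
p=bot.current_position(); bot.pause(.2); bot.command_gripper(.05); bot.movel([p[0],p[1],.22],.12); 
q=np.array(bot.current_joint_pos()); bot.movel([.45,-.05,.3],.25); bot.pause(.3)
import pickle
d={n:eyes.capture(n) for n in("scene","top")}; pickle.dump(d,open("c5.pkl","wb")); print(bot.current_t())
o=[pickle.load(open(f"c{i}.pkl","rb"))["scene"] for i in(0,3,4,5)]
for c in o:
    g=c["image"].astype(int)
    for u in(303,305,307): print(u,[tuple(x) for x in g[248:276,u].tolist()][::1] if u==305 else g[248:276,u].max(1))
a=[crop(c,285,225,45,60,8) for c in (o[0],o[3])]; cv2.imwrite("pics/g5.png",np.hstack(a))
for z in(.030,.0509): print(proj(c,[.558,.1583,z]).round(1))
E
```

```text
yaw -31.7 F [-1.8 -3.9  3.7] M [-0.903  0.378  0.077] t 25.91
yaw -44.5 F [-1.4 -4.7  4.2] M [-0.94   0.498 -0.014] t 26.23
yaw -57.4 F [-2.6 -3.9  4. ] M [-0.904  0.54  -0.033] t 26.56
29.3667
303 [ 96  95  94  93  79  64  64  64  64  61  41  36  36  35  36  33  48 100
 132 137 137 137 139 159 218 238 240 240]
305 [(118, 116, 114), (101, 99, 98), (96, 95, 93), (94, 92, 90), (94, 92, 90), (91, 89, 88), (78, 77, 76), (69, 69, 68), (66, 66, 65), (63, 66, 67), (44, 63, 70), (36, 43, 46), (34, 35, 35), (35, 34, 36), (34, 36, 35), (34, 34, 34), (35, 36, 38), (41, 49, 67), (60, 83, 128), (63, 88, 138), (63, 89, 138), (63, 89, 138), (63, 89, 138), (64, 89, 138), (68, 96, 151), (95, 139, 219), (111, 162, 239), (114, 167, 241)]
307 [169 143 116 102 102 104 104 102  75  70  82  51  36  35  35  35  35  59
 128 136 138 138 138 139 140 152 221 239]
303 [ 94  92  91  90  81 105 132 148 153 150 139 114  89  68  42  37  33  34
  35  33  54 115 133 155 214 235 238 238]
305 [(102, 101, 100), (99, 99, 97), (99, 100, 99), (98, 100, 107), (64, 66, 141), (48, 50, 194), (48, 53, 219), (51, 55, 226), (50, 5
[... 1054 characters left out ...]
8 238]
303 [174 190 203 218 238 245 247 247 246 244 236 211 125  73  65  64  63  51
  38  35  35  36  45 110 212 236 239 239]
305 [(222, 226, 225), (222, 227, 226), (221, 225, 224), (176, 181, 200), (100, 103, 220), (65, 70, 242), (63, 69, 245), (67, 73, 246), (64, 70, 245), (60, 65, 242), (56, 60, 222), (60, 62, 146), (67, 69, 85), (70, 70, 70), (66, 66, 65), (66, 67, 65), (66, 66, 64), (62, 61, 61), (40, 40, 40), (34, 33, 34), (33, 33, 34), (36, 35, 36), (33, 35, 35), (38, 44, 59), (64, 90, 140), (93, 136, 216), (110, 160, 237), (112, 164, 240)]
307 [190 155 129 108 103 121 139 154 144 132 102  74  69  69  67  66  66  66
  43  34  34  35  35  65 128 150 218 238]
[305.  272.7]
[306.1 266.7]
```

View pics/g5.png

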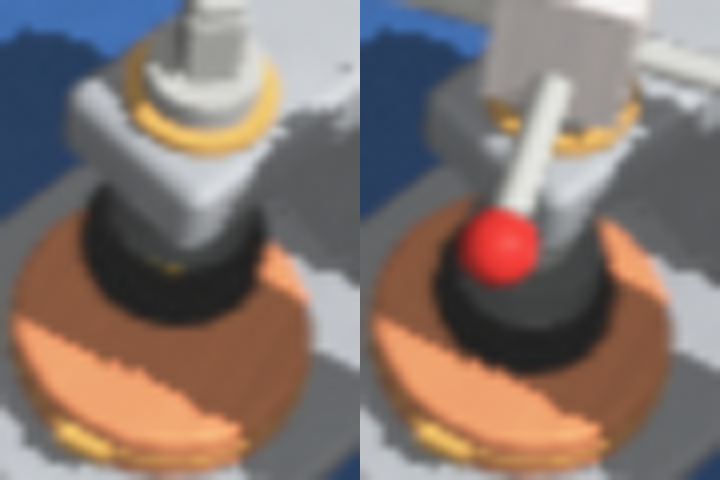

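The jaw's lower rim is at the same row (271) in the last two pictures, so it rests on the compact while the ram keeps descending. I'll measure the compression from the ram-edge to rim distance at sub-pixel level, over several columns.

```bash
python3 - <<'E'
import pickle; from h import *
def cross(col,v0,th,up):  # subpixel crossing
    for v in range(v0-6,v0+7):
        a,b=col[v],col[v+1]
        if (a<th<=b) if up else (a>=th>b): return v+(th-a)/(b-a) if up else v+(a-th)/(a-b)
R={}
for i,(e,r) in {0:(257,265),3:(261,269),4:(264,271),5:(265,271)}.items():
    g=pickle.load(open(f"c{i}.pkl","rb"))["scene"]["image"].astype(float); L=[]
    for u in range(297,316):
        rr=cross(g[:,u,2],r,80,True); B=g[:,u,0]
        v1=int(rr)-1 if rr else r
        ee=next((v+(B[v+1]-50)/(B[v+1]-B[v]) if B[v]!=B[v+1] else v for v in range(v1,v1-14,-1) if B[v]>=50>B[v+1]),None)
        ee=None if ee is None else next(v+(B[v]-50)/(B[v]-B[v+1]) for v in [int(v) for v in range(v1,v1-14,-1)] if B[v]>=50>B[v+1])
        L.append((rr or np.nan,ee or np.nan))
    R[i]=np.array(L,float)
for i in R: print(i,"rim",R[i][:,0].round(1),"\n ram",R[i][:,1].round(1))
for i in(3,4,5): print(i,"d rim",np.nanmedian(R[i][:,0]-R[0][:,0]).round(2),"d ram",np.nanmedian(R[i][3:15,1]-R[0][3:15,1]).round(2))
c=pickle.load(open("c5.pkl","rb"))["scene"]
h=np.array([.015,.0163])/.022 
for nm,rad,z0,z1 in(("rim",.022,.051,.030),("ram",.015,.068,.043)):
    A=[proj(c,[*(AX+rad*h),z])[1] for z in(z0,z1)]; print(nm,"px/mm",(A[1]-A[0])/(z0-z1)/1e3)
print("dark ram/jaw z cloud")
E
```

```text
0 rim [260.7 262.  262.7 263.3 264.  264.4 264.6 265.  265.2 265.3 265.3 265.3
 265.2 265.  264.5 264.1 263.5 263.1 262.1] 
 ram [248.7 248.8 253.  255.  255.9 256.6 257.1 257.5 257.7 258.  258.2 258.4
 258.1 257.8 257.6 257.2 256.6 255.6 254.1]
3 rim [265.1 266.  266.7 267.4 268.  268.3 268.4 268.7 269.1 269.1 268.9 268.9
 268.7 268.4 268.1 267.5 267.1 266.1 264.7] 
 ram [251.  253.7 257.4 259.2 259.9 260.5 261.1 261.2 261.  258.8 259.4 259.9
 261.3 261.5 260.9 260.4 259.4 258.2 256.2]
4 rim [268.  268.5 268.8 269.5 270.1 270.1 270.6 271.1 271.3 271.3 271.2 271.1
 270.8 270.5 270.1 269.5 268.9 267.6 266.4] 
 ram [253.8 260.1 261.2 262.5 263.4 263.9 264.4 264.5 264.6 264.7 264.7 264.6
 264.5 264.1 263.5 262.7 261.8 260.  258. ]
5 rim [267.9 268.5 268.8 269.5 270.1 270.1 270.5 271.1 271.3 271.3 271.2 271.1
 270.8 270.5 270.1 269.5 268.9 267.6 266.4] 
 ram [  nan 260.9 262.5 263.5 263.9 264.5 265.  265.4 265.5 265.6 265.7 265.6
 265.1 264.9 264.4 263.6 262.5 260.5 258.1]
3 d rim 3.69 d ram 3.53
4 d rim 5.94 d ram 6.82
5 d rim 5.92 d ram 7.73
rim px/mm 0.2889200644651467
ram px/mm 0.298571842838994
dark ram/jaw z cloud
```

The estimates agree on the compression: about 4.5 mm from the yaw count and about 5 mm from the images, which is about half way. One last check covers the handle's seat and the bystanders.

```bash
python3 - <<'E'
import pickle; from h import *
from cell import bot
A,B=[pickle.load(open(f"c{i}.pkl","rb")) for i in(0,5)]
q=cloud(B["scene"]).reshape(-1,3); s=q[(np.hypot(*(q[:,:2]-AX).T)<.02)&(q[:,2]>.15)&(q[:,2]<.18)]; print("hub top",np.percentile(s[:,2],[50,80]).round(4))
for nm,x,y,r in(("spray",.503,.241,.03),("jar",.612,.236,.035),("lip",.61,-.062,.02),("found",.535,.038,.022)):
    for d in(A,B):
        q=cloud(d["scene"]).reshape(-1,3); s=q[(np.hypot(q[:,0]-x,q[:,1]-y)<r)&(q[:,2]>.02)]; print(nm,len(s),s.mean(0).round(4))
print(bot.current_position(),bot.current_wrist_force().round(2),bot.current_t())
E
```

```text
hub top [0.164  0.1655]
spray 2016 [0.5148 0.246  0.141 ]
spray 2013 [0.5148 0.246  0.1409]
jar 814 [0.6169 0.2385 0.0424]
jar 811 [0.6168 0.2386 0.0424]
lip 229 [ 0.6128 -0.0588  0.0505]
lip 235 [ 0.6128 -0.0587  0.0497]
found 560 [0.5416 0.043  0.0739]
found 497 [0.5423 0.0423 0.0755]
[ 0.45006855 -0.04963913  0.29974901] [-0.88  0.16 -0.85] 29.3667
```

```bash
python3 -c "
from cell import bot; print(bot.hand_in())"
```

```text
the job is handed in; nothing more can be done
None
```

The job is handed in: the handle is seated on the screw, the jaw is down on the bronze compact with its neck pressed in about half way (roughly 4.5–5.4 mm of 9, as estimated from turn angle and images), and the bottles, jar and lipstick show no shift in the before-and-after camera check, though the handle partly hid the foundation bottle.

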